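# Snap the gas strut into its spring-clip holder

## Task

On the parts-store bench two gas struts lie in wooden cradles. Take the bigger one (longer, thicker tube) and press it down, by its black tube, into the steel holder until both pairs of spring clips have snapped around the tube and it sits fully home, with the tube centred along the holder; either end may point either way. Let go of it, and leave the smaller strut in its cradle.

Things in the scene. Friction and masses are not known exactly. Their poses are not given: they have to be found in the camera images.
- strut_center (a point): Bigger gas strut, about 0.35 kg: black tube 24 mm thick, 176 long; 10 mm rod out of its -x end, a 20 mm eye at each outer end; 272 mm overall. Point: middle of the tube, on its axis; x along the tube, away from the rod. Lies level in a wooden cradle, axis 45 mm above the bench, in two V notches 110 mm apart; the middle 80 mm of tube is clear beside and below, down to the cradle's foot (8 mm thick).
- holder: Clip holder, screwed down: dark steel foot 160 mm along its x, 64 wide, 12 thick; origin at the centre of its underside. Two pairs of bright spring leaves at x = -47 and +47 mm, each 16 mm long, 78 mm free between the pairs for fingers. Lips at 63 mm height, 17 mm apart; above them a flared mouth, 60 mm wide at 85 mm height. The lips spring apart when the tube is pressed down.
- holder_seat (a point): Where the middle of the bigger strut's tube ends when home: a point of the holder midway between the pairs of clips, 55 mm above the bench; x is the line along which the tube lies, z up. Pressed straight down from above with some 10 to 15 N in all, the tube comes to rest on two black saddles (12 mm below this point) and the lips close over it.
- small_strut_center (a point): Smaller gas strut, to be left alone: black tube 16 mm thick, 130 long, 7 mm rod, about 185 mm overall, in a cradle like the other's. Point: middle of its tube, on the axis, 39 mm above the bench; x along the tube.
Things that resemble listed ones, but are neither listed nor needed, are in the scene too. What is shaped like the holder but green or purple is not meant.

How it is judged:
By the outcome, as a careful person would: the job done as asked, in the order asked, and still so for the second after the job is handed in, with the robot touching nothing.
It also fails if it takes over 43 s, if anything falls off the work surface, if the arm or the gripper's body presses on something with over 40 N, if the wrist force passes 120 N, or if a joint passes its speed limit or range.

## Robot

A 6-joint arm with a two-finger parallel gripper is mounted at the origin on the work surface. World frame = base frame: x ahead of the robot, y to its left, z up, the work surface at z = 0. Lengths are in m, angles in degrees, forces in N, time in s.
With the tool pointing down it reaches from about 0.375 to 0.9 m from the base axis. Payload 3.1 kg.
Tool frame: the origin (TCP) lies between the finger pads; the fingertips stand 11 mm ahead of it and the grasp point (between the pads) lies 8 mm behind it; z points along the fingers, y is the line along which they close (so a half turn about z gives the same grasp; the last joint's range is limited). The gripper opens to 87 mm and grips with 3 to 60 N. Pads are 19 mm wide; open, the fingers measure 117 mm over their backs; the gripper's body (75 mm by 190 mm) begins 51 mm behind the grasp point.
Start: joints at [61.793, 30.224, 82.088, -0, 67.689, -10.227], TCP at [0.193, 0.594, 0.234] pointing down, gripper open.
Joint ranges: [-176.69, 176.69], [-43.24, 126.21], [12.49, 139.97], [-82, 262], [0, 151.66], [-163.58, 163.58]. Speed limits (degrees/s): [159.86, 159.86, 180, 180, 180, 180].

## Interface

Orientations are given as a 3x3 rotation matrix whose columns are the frame's x, y, z axes.
In Python, from rig import bot gives the robot as it stands.
- The arm moves only by the tool apply_moves, never from a script. Its argument "steps" is a list that holds one entry, the list of rows, each a list of 7 numbers: the shift along the tool's x, y, z in cm, then the turn, a rotation vector about the tool's x, y, z in degrees, then the gripper command: -1 is shut, 1 is fully open, values between are in proportion. In form: [[[dx, dy, dz, rx, ry, rz, jaw], ...]]. A call has 1 to 20 rows; each row is the pose to reach, as a shift and turn from the pose commanded when the call began, along the tool's axes at that moment; what a row does not reach only later rows make up. A row lasts 1/8 s, in which the tool goes at most 62.5 mm and 10.7 degrees, less where a joint would pass 70% of its speed; a pose out of reach is approached as far as the arm can. A call with a gripper value outside its range is refused whole. The fingers move at their own pace and stop on an object; the grip force is fixed at half the most. Time passes only in rows, so rows that repeat a pose let the fingers close. It gives the time, the measured TCP pose, the force, the opening and the grip force at its end, in the units of the state.
- bot.read_state(): the state, without advancing time (a new reading comes with each control period).
- bot.capture(name): name is "scene" or "side" or "wrist"; returns the picture (400x640x3 uint8, blue, green, red); there is no depth.
- bot.camera_model(name): a dict with "intrinsics" (3x3 intrinsics, pixels), "R" (3x3) and "t" (3): a world point X has camera coordinates R X + t. Camera axes: x right, y down, z forward; pixel columns grow to the right and rows downward; lengths in m; the calibration is good to about 2 mm. A picture is of the moment at which its call begins: read the wrist's pose just before it. camera_model takes no time and is no camera call; for the wrist camera it gives the pose at the moment of the call.
- bot.hand_in(): hands the job in; it is judged then, once.
The state is a dict: "time_s": time; "joint_positions": joint angles; "qvel": joint speeds; "tau": joint torques, N m; "position": TCP position; "tcp_rot": TCP orientation; "force": force on the tool from outside, world axes, zero at the start; "moment": the same for the moment, N m; "opening": opening from 0.0 (shut) to 1.0 (fully open); "grasp_force": force on a finger pad.
Only numpy, scipy, OpenCV 4.12 (cv2) and the standard library are available. Lean on these libraries where they do the work, as an engineer would, in place of code of your own. Each camera call takes 0.05 s, during which the arm holds its last target. There are 200 camera calls.

## Working session

There is one attempt and no reset: what is moved stays moved. The work goes in short steps, Python scripts to look and compute and a tool call to move; the robot and the scene stay as the last step left them, time stands still between calls to the robot, and variables do not carry over. Pictures are saved under pics/ and viewed, at most 10 in all, crops included, and the job is handed in when it is done.

Besides the shell and the picture viewer there is one more tool, called after "Request:" by a JSON object that holds its "name" and its "arguments". apply_moves: Moves the arm, as the interface text tells. Its arguments: {"type":"object","properties":{"steps":{"type":"array","items":{"type":"array","items":{"type":"array","items":{"type":"number"}}}}},"required":["steps"]}

```bash
mkdir -p pics
python3 - <<'E'
from rig import bot
import cv2
for n in ["scene","side","wrist"]:
    m=bot.camera_model(n); print(n,m)
    cv2.imwrite(f"pics/{n}0.png",bot.capture(n))
a=cv2.imread("pics/scene0.png");b=cv2.imread("pics/side0.png")
E
```

```text
scene {'intrinsics': array([[396.05120367,   0.        , 318.32604554],
       [  0.        , 396.05120367, 201.3736438 ],
       [  0.        ,   0.        ,   1.        ]]), 'R': array([[-0.08630249,  0.99626225,  0.00366069],
       [ 0.57145325,  0.05251205, -0.81895278],
       [-0.81608398, -0.06858575, -0.57384923]]), 't': array([-0.03261134, -0.26127437,  1.49112105])}
side {'intrinsics': array([[437.58819531,   0.        , 321.16143751],
       [  0.        , 437.58819531, 197.02048253],
       [  0.        ,   0.        ,   1.        ]]), 'R': array([[ 0.9985404 , -0.05375688, -0.00522211],
       [-0.04099748, -0.69146929, -0.72124159],
       [ 0.03516077,  0.72040296, -0.69266392]]), 't': array([-0.52843745,  0.13067748,  0.91491816])}
wrist {'intrinsics': array([[316.9750053 ,   0.        , 311.0312447 ],
       [  0.        , 316.9750053 , 197.51280071],
       [  0.        ,   0.        ,   1.        ]]), 'R': array([[ 0.30810421,  0.95135091, -0.00179968],
       [ 0.91491238, -0.29578363,  0.27467686],
       [ 0.26078177, -0.08627565, -0.96153491]]), 't': array([-0.62285635, -0.03309878,  0.3909053 ])}
```

View pics/scene0.png

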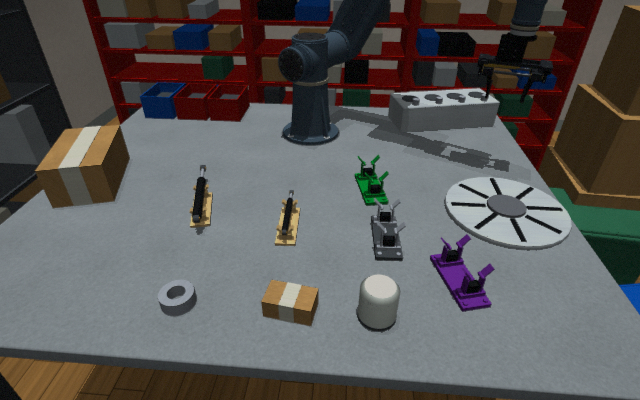

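View pics/side0.png

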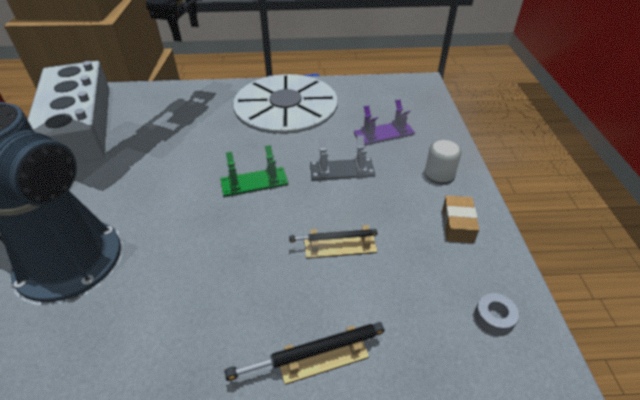

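The scene picture shows the following candidates:
- **Struts:** the left one is at scene (201,200), side (310,347). The right one is at scene (288,218), side (340,236) and looks smaller.
- **Holders:** grey is at scene (386,235), side (342,165). Green is at scene (371,183) and purple at (461,278); both are excluded.

I'm choosing the left strut and the grey holder, and will check them in one close crop.

```bash
cat > h.py <<'E'
import numpy as np, cv2
def ray(m,p):
    d=np.linalg.inv(m["intrinsics"])@[p[0],p[1],1]; R=np.array(m["R"])
    return -R.T@m["t"], R.T@d
def onz(m,p,z):
    c,d=ray(m,p); return c+d*(z-c[2])/d[2]
def two(m1,p1,m2,p2):
    c1,d1=ray(m1,p1);c2,d2=ray(m2,p2)
    s=np.linalg.lstsq(np.stack([d1,-d2],1),c2-c1,rcond=None)[0]
    a,b=c1+s[0]*d1,c2+s[1]*d2
    return (a+b)/2,np.linalg.norm(a-b)
def proj(m,X):
    p=m["intrinsics"]@(m["R"]@np.array(X)+m["t"]); return p[:2]/p[2]
E
python3 - <<'E'
import cv2,numpy as np
from rig import bot
from h import *
a=cv2.imread("pics/scene0.png");b=cv2.imread("pics/side0.png")
S=bot.camera_model("side")
v=b.max(2)
# strut tube: black blob
mask=((v<45)*255).astype(np.uint8); roi=np.zeros_like(mask); roi[310:390,220:400]=mask[310:390,220:400]
n,l,st,c=cv2.connectedComponentsWithStats(roi)
for i in range(1,n):
    if st[i,4]>60:
        ys,xs=np.where(l==i); print(st[i],c[i],cv2.minAreaRect(np.float32(np.c_[xs,ys])))
h=cv2.resize(b[125:195,290:400],None,fx=7,fy=7)[:, :770]
g=cv2.resize(b[310:390,215:395],None,fx=4.28,fy=4.28)[:,:770]
out=np.vstack([h[:300],g[:295]]) if False else np.vstack([cv2.resize(h,(440,280)),cv2.resize(g,(440,196))])
cv2.imwrite("pics/crop1.png",out)
E
```

```text
[ 273  325  104   42 1025] [326.87414634 344.89658537] ((323.8394470214844, 345.2018127441406), (12.990440368652344, 107.4832763671875), 73.0091781616211)
```

View pics/crop1.png

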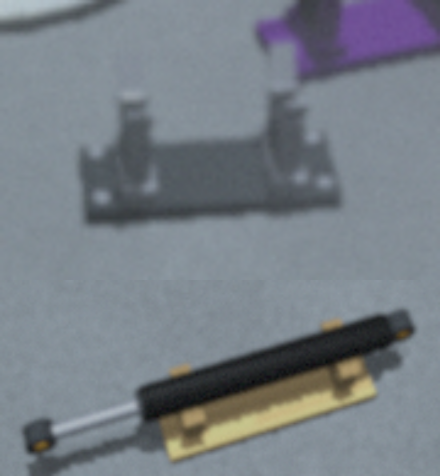

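The crop confirms the long strut. Its tube runs from about side (273,360) to (374,330), with the rod pointing left. The grey holder's foot corners are at about side (312,180), (375,177), (371,159) and (310.5,162).

Run:
```python
import numpy as np
from rig import bot
from h import *
S=bot.camera_model("side")
A=onz(S,(273,360),.045);B=onz(S,(374,330.4),.045)
print(A,B,np.linalg.norm(A-B),(A+B)/2,np.degrees(np.arctan2(*(B-A)[1::-1])))
P=[onz(S,p,z) for p,z in [((312,180.5),0),((375,176.7),0),((371,159),.012),((310.5,162),.012)]]
for p in P: print(p)
print(np.mean(P,0),[np.linalg.norm(P[i]-P[i-1]) for i in range(4)])
s=bot.read_state(); print(s["time_s"],s["position"],s["tcp_rot"])
```

```text
[ 0.4371246 -0.2652427  0.045    ] [ 0.60755661 -0.22234702  0.045     ] 0.17574728892731467 [ 0.52234061 -0.24379486  0.045     ] 14.127231196606417
[0.51807995 0.21778229 0.        ]
[0.67662702 0.22268276 0.        ]
[0.67328088 0.27866926 0.012     ]
[0.5167108  0.27586766 0.012     ]
[0.59617466 0.24875049 0.006     ] [np.float64(0.059327771292657004), np.float64(0.15862279009451768), np.float64(0.05735577709711754), np.float64(0.1565951389250076)]
0.15 [0.19263936 0.5939949  0.2327725 ] [[-9.51158736e-01  3.08701143e-01 -8.13737741e-04]
 [ 3.08702054e-01  9.51157630e-01 -1.48465092e-03]
 [ 3.15679425e-04 -1.66334120e-03 -9.99998567e-01]]
```

Request:
{"name": "apply_moves", "arguments": {"steps": [[[-20,-24.3,0,0,0,-11,1],[-40,-48.6,0,0,0,-22,1],[-57.2,-69.5,3,0,0,-32,1],[-57.2,-69.5,3,0,0,-32,1],[-57.2,-69.5,3,0,0,-32,1],[-57.2,-69.5,3,0,0,-32,1],[-57.2,-69.5,3,0,0,-32,1],[-57.2,-69.5,3,0,0,-32,1],[-57.2,-69.5,3,0,0,-32,1],[-57.2,-69.5,3,0,0,-32,1],[-57.2,-69.5,3,0,0,-32,1],[-57.2,-69.5,3,0,0,-32,1],[-57.2,-69.5,3,0,0,-32,1],[-57.2,-69.5,3,0,0,-32,1],[-57.2,-69.5,3,0,0,-32,1],[-57.2,-69.5,3,0,0,-32,1],[-57.2,-69.5,3,0,0,-32,1],[-57.2,-69.5,3,0,0,-32,1]]]}}

```text
time_s: 2.4
position: [0.5218, -0.2415, 0.2035]
tcp_rot: [[-0.97, -0.244, -0.001], [-0.244, 0.97, 0.001], [0.001, 0.001, -1.0]]
force: [-0.2, -0.7, 0.3]
opening: 1.002
grasp_force: 0.0
```

Run:
```python
import numpy as np
from rig import bot
from h import *
s=bot.read_state(); W=bot.camera_model("wrist"); im=bot.capture("wrist")
cv2.imwrite("pics/w1.png",im); np.savez("w1.npz",K=W["intrinsics"],R=W["R"],t=W["t"])
print(s["time_s"],s["position"],s["tcp_rot"],s["joint_positions"],s["force"])
c=-W["R"].T@W["t"]; print("cam in tool",s["tcp_rot"].T@(c-s["position"]))
```

```text
2.4 [ 0.52177848 -0.24147796  0.20348874] [[-9.69879077e-01 -2.43584661e-01 -1.04343294e-03]
 [-2.43585672e-01  9.69878884e-01  9.85063551e-04]
 [ 7.72057208e-04  1.20955784e-03 -9.99998970e-01]] [-3.59715962e+01  2.85045753e+01  9.11529517e+01  1.21432377e-02
  6.04240095e+01 -1.40075842e+02] [-0.22070443 -0.72774626  0.25362506]
cam in tool [ 0.07642002 -0.00085015 -0.15115913]
```

View pics/w1.png

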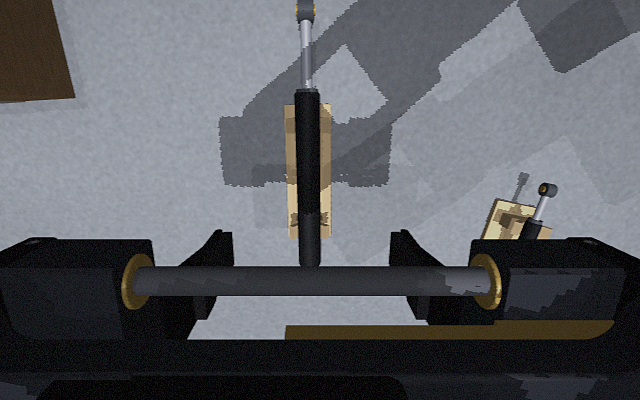

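The close look shows the tube's rod end at about (307,90) and the tube axis running to (310,255), midway between the fingers.

Run:
```python
import numpy as np
from rig import bot
from h import *
z=np.load("w1.npz"); W=dict(intrinsics=z["K"],R=z["R"],t=z["t"]); im=cv2.imread("pics/w1.png")
v=im.max(2); pts=[]
for y in list(range(108,125,4))+list(range(188,232,4)):   # tube edges per row over light background
    xs=np.where(v[y,285:335]<60)[0]+285
    pts.append(((xs.min()+xs.max())/2,y,np.ptp(xs)))
print(pts)
X=np.array([onz(W,p[:2],.045) for p in pts])
d=X[-1]-X[0]; f=cv2.fitLine(X[:,:2].astype(np.float32),cv2.DIST_HUBER,0,.01,.01).ravel()
u=f[:2]*np.sign(f[0]); print("angle",np.degrees(np.arctan2(u[1],u[0])))
col=v[80:110,307]; print(col)
E0=onz(W,(307,91),.050)[:2]; E0=f[2:]+u*np.dot(E0-f[2:],u)
C=E0+u*.088; print("end",E0,"center",C)
s=bot.read_state(); D=np.r_[C,.045]-s["position"]; print("tool shift",s["tcp_rot"].T@D, "yaw", np.degrees(np.arctan2(-s["tcp_rot"][1,0],-s["tcp_rot"][0,0])))
```

```text
[(np.float64(307.0), 108, np.int64(24)), (np.float64(307.0), 112, np.int64(24)), (np.float64(307.0), 116, np.int64(24)), (np.float64(307.0), 120, np.int64(24)), (np.float64(307.0), 124, np.int64(24)), (np.float64(308.0), 188, np.int64(22)), (np.float64(308.0), 192, np.int64(22)), (np.float64(308.5), 196, np.int64(21)), (np.float64(308.5), 200, np.int64(21)), (np.float64(308.5), 204, np.int64(21)), (np.float64(308.5), 208, np.int64(21)), (np.float64(308.5), 212, np.int64(21)), (np.float64(309.0), 216, np.int64(22)), (np.float64(308.5), 220, np.int64(21)), (np.float64(308.5), 224, np.int64(23)), (np.float64(308.5), 228, np.int64(21))]
angle 14.844704
[188 214 208 209 210 182 187 198 103  57  62  60  33  30  44  36  37  36
  43  36  33  32  34  38  29  42  33  34  42  43]
end [ 0.43524609 -0.26796726] center [ 0.52030899 -0.24542166]
tool shift [ 0.002447   -0.00341203  0.1586646 ] yaw 14.105728523835985
```

Request:
{"name": "apply_moves", "arguments": {"steps": [[[0.2,-0.3,3,0,0,-0.7,1],[0.2,-0.3,6,0,0,-0.7,1],[0.2,-0.3,8.5,0,0,-0.7,1],[0.2,-0.3,8.5,0,0,-0.7,1],[0.2,-0.3,8.5,0,0,-0.7,1]]]}}

```text
time_s: 3.08
position: [0.5218, -0.2464, 0.1195]
tcp_rot: [[-0.967, -0.255, 0.001], [-0.255, 0.967, -0.001], [-0.001, -0.001, -1.0]]
force: [-0.2, -0.5, 0.3]
opening: 1.002
grasp_force: 0.0
```

Run:
```python
import numpy as np
from rig import bot
s=bot.read_state(); D=np.array([.5203,-.2454,.037])-s["position"]; print(s["position"],"tool shift",s["tcp_rot"].T@D, "yaw", np.degrees(np.arctan2(-s["tcp_rot"][1,0],-s["tcp_rot"][0,0])))
```

```text
[ 0.52179098 -0.24641288  0.11950372] tool shift [0.00125937 0.00145535 0.08250097] yaw 14.767053277643498
```

Request:
{"name": "apply_moves", "arguments": {"steps": [[[0.1,0.1,3,0,0,0,1],[0.1,0.1,6,0,0,0,1],[0.1,0.1,8.2,0,0,0,1],[0.1,0.1,8.2,0,0,0,1],[0.1,0.1,8.2,0,0,0,1],[0.1,0.1,8.2,0,0,0,-1],[0.1,0.1,8.2,0,0,0,-1],[0.1,0.1,8.2,0,0,0,-1],[0.1,0.1,8.2,0,0,0,-1],[0.1,0.1,8.2,0,0,0,-1],[0.1,0.1,8.2,0,0,0,-1],[0.1,0.1,8.2,0,0,0,-1],[0.1,0.1,8.2,0,0,0,-1]]]}}

```text
time_s: 4.7
position: [0.5196, -0.245, 0.0364]
tcp_rot: [[-0.967, -0.254, -0.001], [-0.254, 0.967, 0.002], [0.001, 0.002, -1.0]]
force: [-0.6, 3.0, 0.8]
opening: 0.265
grasp_force: 30.0
```

The grip holds at 23 mm opening. I'll lift and move beside the holder for a close look.

Request:
{"name": "apply_moves", "arguments": {"steps": [[[0,0,-2,0,0,0,-1],[0,0,-5,0,0,0,-1],[0,0,-9,0,0,0,-1],[0,0,-13,0,0,0,-1],[-3,3,-16.5,0,0,2,-1],[-6,7,-16.5,0,0,4,-1],[-9,11,-16.5,0,0,6,-1],[-12,15,-16.5,0,0,8,-1],[-15,19,-16.5,0,0,10,-1],[-18,23,-16.5,0,0,11.5,-1],[-21,27,-16.5,0,0,13,-1],[-24,30,-16.5,0,0,13.3,-1],[-26,32.5,-16.5,0,0,13.3,-1],[-27.5,33.6,-16.5,0,0,13.3,-1],[-27.5,33.6,-16.5,0,0,13.3,-1],[-27.5,33.6,-16.5,0,0,13.3,-1]]]}}

```text
time_s: 6.7
position: [0.6996, 0.1481, 0.2006]
tcp_rot: [[-1.0, -0.025, -0.002], [-0.025, 1.0, -0.001], [0.002, -0.001, -1.0]]
force: [-1.3, 0.6, -2.2]
opening: 0.267
grasp_force: 30.0
```

Run:
```python
import numpy as np
from rig import bot
from h import *
s=bot.read_state(); W=bot.camera_model("wrist"); im=bot.capture("wrist")
cv2.imwrite("pics/w2.png",im); np.savez("w2.npz",K=W["intrinsics"],R=W["R"],t=W["t"],p=s["position"],r=s["tcp_rot"])
print(s["time_s"],s["position"],s["joint_positions"],s["force"],s["moment"], s["opening"])
```

```text
6.7 [0.69959797 0.14814787 0.20062084] [ 3.04521664e+00  3.93520245e+01  6.93714472e+01 -4.65573611e-02
  7.14137579e+01 -8.83464898e+01] [-1.27629079  0.60985715 -2.18404825] [ 0.00911506 -0.01781171  0.03311276] 0.2672760518473234
```

View pics/w2.png

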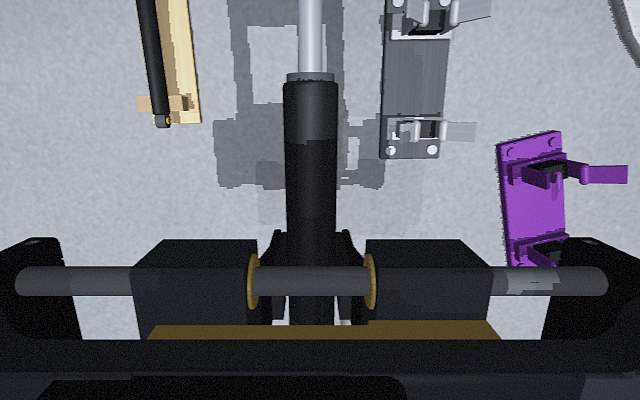

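The wrist view shows the grey foot with its near edge at (380–438, 157), its left edge running up to (387,0) and its right edge up to about (450,45). The held tube's rod end is at about (310,78).

Run:
```python
import numpy as np
from h import *
z=np.load("w2.npz"); W=dict(intrinsics=z["K"],R=z["R"],t=z["t"]); p,r=z["p"],z["r"]; im=cv2.imread("pics/w2.png")
g=cv2.GaussianBlur(im,(3,3),0).astype(float).mean(2)
L=[];Rr=[]
for y in range(48,112,4):
    d=np.diff(g[y]); 
    L.append((375+np.argmin(d[375:398])+.5,y)); Rr.append((430+np.argmax(d[430:465])+.5,y))
    
print(L[::3],Rr[::3])
print("near edge", [152+np.argmax(np.diff(g[152:166,x])) +.5 for x in (385,395,405,415,425,433)])
print("left edge prof",g[80,376:400:2].round(),g[80,434:462:2].round())
def fit(P,h):
    X=np.array([onz(W,q,h)[:2] for q in P],np.float32); f=cv2.fitLine(X,cv2.DIST_HUBER,0,.01,.01).ravel(); u=f[:2]*np.sign(f[0]); return u,f[2:]
for P,h in((L,0.),(L,.012),(Rr,.012)):
    u,c=fit(P,h); print(h,np.degrees(np.arctan2(u[1],u[0])),c+u*(.597-c[0])/u[0])
print("near corners",onz(W,(380,157.5),.006),onz(W,(438,158),.012))
# tube
T=[]
for y in range(100,200,8):
    v=im[y].max(1); xs=np.where(v[270:350]<62)[0]+270; 
    d=np.diff(g[y]); T.append(((275+np.argmin(d[275:300])+322+np.argmax(d[322:350]))/2+.5,y))
print(T)
u,c=fit(T,p[2]+.008); print("tube ang",np.degrees(np.arctan2(u[1],u[0])))
print(im[66:92,310].max(1))
for row in (75,83):
    e=onz(W,(310.5,row),p[2]+.008); print(row,"end in tool",r.T@(e-p),e)
print("yaw",np.degrees(np.arctan2(-r[1,0],-r[0,0])))
```

```text
[(np.float64(382.5), 48), (np.float64(381.5), 60), (np.float64(380.5), 72), (np.float64(379.5), 84), (np.float64(380.5), 96), (np.float64(379.5), 108)] [(np.float64(448.5), 48), (np.float64(447.5), 60), (np.float64(446.5), 72), (np.float64(445.5), 84), (np.float64(444.5), 96), (np.float64(442.5), 108)]
near edge [np.float64(159.5), np.float64(158.5), np.float64(158.5), np.float64(158.5), np.float64(158.5), np.float64(158.5)]
left edge prof [182. 185. 143.  48.  79. 109. 110. 112. 111. 112. 113. 110.] [113. 114. 111. 112. 113. 110. 161. 193. 188. 187. 190. 188. 189. 189.]
0.0 2.0177212 [0.597      0.21725298]
0.012 2.01736 [0.597      0.21477121]
0.012 2.220653 [0.597     0.2802802]
near corners [0.67445638 0.22206501 0.006     ] [0.67254519 0.28319018 0.012     ]
[(np.float64(310.0), 100), (np.float64(310.0), 108), (np.float64(310.0), 116), (np.float64(310.5), 124), (np.float64(310.5), 132), (np.float64(310.0), 140), (np.float64(310.0), 148), (np.float64(310.5), 156), (np.float64(310.5), 164), (np.float64(310.5), 172), (np.float64(310.5), 180), (np.float64(312.5), 188), (np.float64(310.5), 196)]
tube ang 1.7446653
[232 231 230 232 235 220 114 120 128 131 130 129 137  68  23  45  58  65
  76  87  85  84  82  87  81  89]
75 end in tool [ 0.08913619 -0.0011851  -0.0077876 ] [0.61053628 0.14478215 0.20862084]
83 end in tool [ 0.08594141 -0.00118477 -0.00779518] [0.6137301  0.14486091 0.20862084]
yaw 1.406541600239292
```

Request:
{"name": "apply_moves", "arguments": {"steps": [[[3,3,0,0,0,0,-1],[6,6,0,0,0,-0.4,-1],[9,9,2,0,0,-0.4,-1],[10.2,10.4,4,0,0,-0.4,-1],[10.2,10.4,6,0,0,-0.4,-1],[10.2,10.4,8,0,0,-0.4,-1],[10.2,10.4,8.8,0,0,-0.4,-1],[10.2,10.4,8.8,0,0,-0.4,-1],[10.2,10.4,8.8,0,0,-0.4,-1]]]}}

```text
time_s: 7.88
position: [0.5968, 0.2502, 0.1145]
tcp_rot: [[-1.0, -0.031, 0.002], [-0.031, 1.0, 0.0], [-0.002, 0.0, -1.0]]
force: [1.6, 0.0, -2.0]
opening: 0.263
grasp_force: 30.0
```

Run:
```python
import numpy as np
from rig import bot
from h import *
P=[]
for i in range(4): s=bot.read_state(); P.append(s["position"]); a=bot.capture("side"); 
b=bot.capture("scene")
print(np.array(P).round(4),s["time_s"])
S=bot.camera_model("side")
cv2.imwrite("pics/s2.png",np.vstack([cv2.resize(a[100:190,270:420],(600,360),interpolation=cv2.INTER_CUBIC),cv2.resize(b[190:270,320:520],(600,240),interpolation=cv2.INTER_CUBIC)]))
```

```text
[[0.5968 0.2502 0.1145]
 [0.5968 0.2504 0.1146]
 [0.5967 0.2504 0.1146]
 [0.5966 0.2505 0.1145]] 8.025
```

View pics/s2.png

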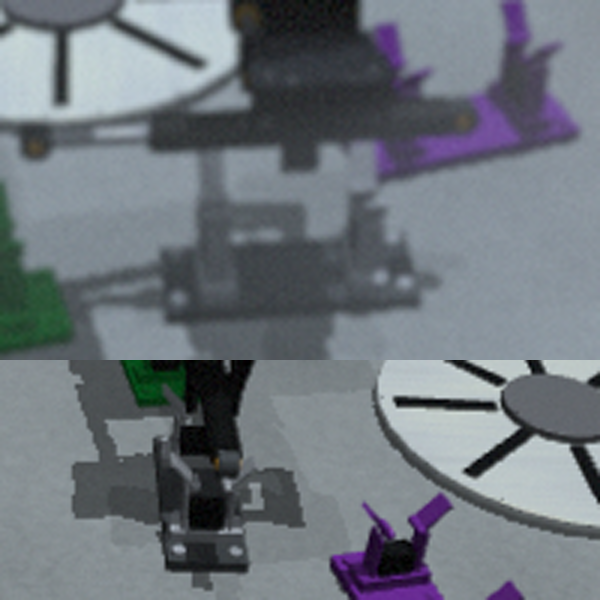

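The side view shows the tube over the clips with its ends at about (307.5,133) and (382,129.5). The finger sits between the pairs, and the foot's bottom corners are at (312,180.5) and (375,176.3).

Run:
```python
import numpy as np
from rig import bot
from h import *
S=bot.camera_model("side")
a=onz(S,(307.5,133),.1225);b=onz(S,(382,129.5),.1225);print(a,b,b-a,(a+b)/2)
c=onz(S,(311.75,180.5),0);d=onz(S,(375,176.3),0);n=np.array([-(d-c)[1],(d-c)[0],0])/np.linalg.norm(d-c)
print(c,d,(c+d)/2+n*.032)
```

```text
[0.51110665 0.24816364 0.1225    ] [0.68755707 0.25150005 0.1225    ] [0.17645042 0.00333641 0.        ] [0.59933186 0.24983184 0.1225    ]
[0.51745818 0.21781942 0.        ] [0.67684406 0.22419819 0.        ] [0.59587148 0.25298321 0.        ]
```

Request:
{"name": "apply_moves", "arguments": {"steps": [[[0.28,0.1,0,0,0,0,-1],[0.28,0.1,1.5,0,0,0,-1],[0.28,0.1,3,0,0,0,-1],[0.28,0.1,4,0,0,0,-1],[0.28,0.1,4,0,0,0,-1]]]}}

```text
time_s: 8.75
position: [0.5922, 0.2511, 0.0718]
tcp_rot: [[-0.999, -0.032, -0.003], [-0.032, 0.999, -0.001], [0.003, -0.001, -1.0]]
force: [0.3, -0.2, -3.7]
opening: 0.268
grasp_force: 30.0
```

Request:
{"name": "apply_moves", "arguments": {"steps": [[[0,0,0.5,0,0,0,-1],[0,0,1,0,0,0,-1],[0,0,1.5,0,0,0,-1],[0,0,2,0,0,0,-1],[0,0,2.4,0,0,0,-1],[0,0,2.7,0,0,0,-1],[0,0,2.7,0,0,0,-1],[0,0,2.7,0,0,0,-1]]]}}

```text
time_s: 9.75
position: [0.5934, 0.251, 0.0464]
tcp_rot: [[-0.999, -0.032, 0.0], [-0.032, 0.999, -0.001], [-0.0, -0.001, -1.0]]
force: [1.1, -3.3, 0.2]
opening: 0.267
grasp_force: 30.0
```

Request:
{"name": "apply_moves", "arguments": {"steps": [[[0,0,0.2,0,0,0,-1],[0,0,0.4,0,0,0,-1],[0,0,0.4,0,0,0,-1]]]}}

```text
time_s: 10.12
position: [0.5934, 0.251, 0.0462]
tcp_rot: [[-0.999, -0.032, 0.001], [-0.032, 0.999, -0.001], [-0.001, -0.001, -1.0]]
force: [-5.0, -4.7, 18.9]
opening: 0.263
grasp_force: 30.1
```

Run:
```python
import numpy as np
from rig import bot
from h import *
s=bot.read_state(); print(s["position"],s["force"],s["moment"])
a=bot.capture("side");b=bot.capture("scene")
cv2.imwrite("pics/s3.png",np.vstack([cv2.resize(a[110:200,270:420],(600,360),interpolation=cv2.INTER_CUBIC),cv2.resize(b[190:270,320:520],(600,240),interpolation=cv2.INTER_CUBIC)]))
```

```text
[0.59344474 0.25102813 0.04623358] [-4.99240163 -4.73114658 18.88235851] [-0.91459821  0.69545089  0.00612115]
```

View pics/s3.png

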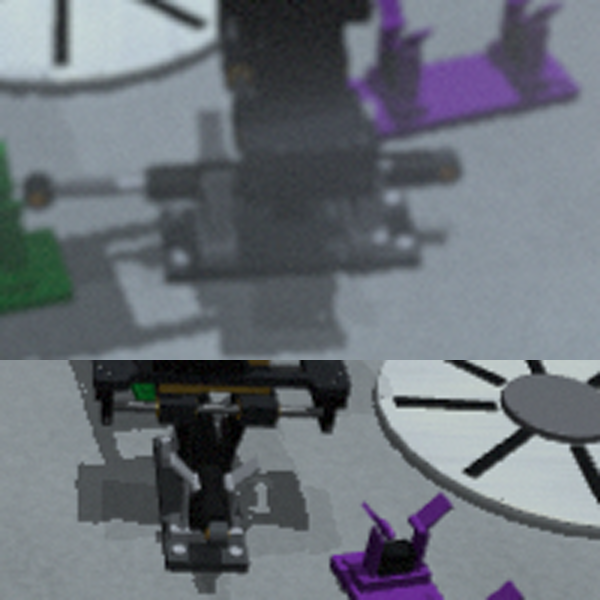

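The tube is hard on the saddles: 19 N with no travel. Its ends are at about side (306.8,155.8) and (380,150.8). I'll check the centring before letting go.

Run:
```python
from rig import bot
from h import *
S=bot.camera_model("side")
a=onz(S,(306.75,155.75),.055);b=onz(S,(380,151),.055);print(a,b,(a+b)/2,np.linalg.norm(a-b))
for x in (.508,.684): print(proj(S,(x,.25,.055)))
```

```text
[0.50744601 0.2479194  0.055     ] [0.68942065 0.25581709 0.055     ] [0.59843333 0.25186825 0.055     ] 0.18214594162233155
[306.95004561 155.21331389]
[378.17393478 152.53172165]
```

Request:
{"name": "apply_moves", "arguments": {"steps": [[[0,0,-0.3,0,0,0,-1],[0,0,-0.3,0,0,0,1],[0,0,-0.3,0,0,0,1],[0,0,-0.3,0,0,0,1],[0,0,-0.3,0,0,0,1],[0,0,-0.3,0,0,0,1],[0,0,-2,0,0,0,1],[0,0,-5,0,0,0,1],[0,0,-9,0,0,0,1],[4,0,-14,0,0,0,1],[8,0,-18,0,0,0,1],[12,0,-20,0,0,0,1],[15,0,-20,0,0,0,1],[15,0,-20,0,0,0,1]]]}}

```text
time_s: 11.98
position: [0.4411, 0.2466, 0.2441]
tcp_rot: [[-0.999, -0.033, 0.001], [-0.033, 0.999, 0.0], [-0.001, 0.0, -1.0]]
force: [0.4, -0.3, -0.4]
opening: 1.002
grasp_force: 0.0
```

Run:
```python
import numpy as np
from rig import bot
from h import *
s=bot.read_state(); print(s["time_s"],s["position"],s["force"],s["opening"])
a=bot.capture("side");b=bot.capture("scene")
cv2.imwrite("pics/s4.png",np.vstack([cv2.resize(a[110:200,270:420],(600,360),interpolation=cv2.INTER_CUBIC),cv2.resize(b[190:270,320:520],(600,240),interpolation=cv2.INTER_CUBIC)]))
```

```text
11.975 [0.44105284 0.24660464 0.24413669] [ 0.39502839 -0.32953426 -0.42733999] 1.002207557512923
```

View pics/s4.png

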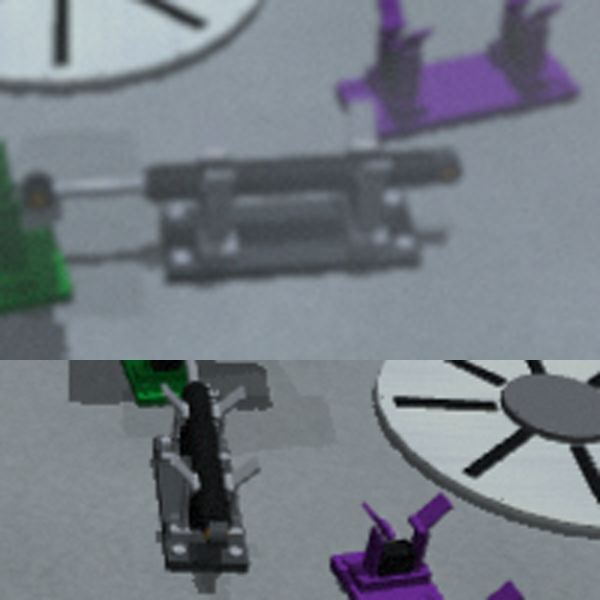

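The tube lies level in both clip pairs. Its overhang past the clips is equal on each side: crop x 147 to 200 on the left and 385 to 437 on the right.

```bash
python3 -c "
from rig import bot
print(bot.hand_in())"
```

```text
the job is handed in; nothing more can be done
None
```

The bigger strut is pressed fully home in the grey steel holder, held by both clip pairs and centred to within about 2 mm as measured from the pictures; I let go of it, didn't touch the smaller strut, and handed the job in at about 12 s.

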